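Hold the dark-chamber lid at its balance point

TASK

The lid stay of the little sample chamber has been taken off and a colleague is about to fit a new one. Press the spring treadle beside the chamber right down to its stop so that the catch lets go and the lid pops ajar, release the treadle, then grip the lid by its handle bar and swing it up until it stands upright at its balance point, where it would fall neither way, and keep it there. Finish while still holding the bar gripped with the lid standing still; do not let the lid go over backwards and do not disturb the beaker, the tube or the weighing bottle standing round the chamber.

Things in the scene. Friction and masses are not known exactly. Their poses are not given: they have to be found in the camera images.
- chamber: White box-shaped sample chamber, fixed to the worktop, 120 (its x) by 170 (its y) mm, rim 76 mm above the worktop, with a petri dish inside. Origin: centre of its underside, on the worktop. Its -x side is the front, where the handle bar juts out; the lid hinge is at +x, the treadle at -y. Lid 12 mm thick.
- pad_top (a point): Centre of the upper face of the treadle's ribbed rubber pad, 56 (chamber x) by 44 mm, 205 mm to the -y side of the chamber's centre, some 52 mm above the worktop when up, 24 mm at the stop; it goes nearly straight down, about an axis along chamber x 90 mm nearer the chamber. Moves with the pad. The treadle's steel hook stands between pad and lid, up to 94 mm above the worktop.
- treadle (a joint): Treadle angle in rad: 0 up (at rest), 0.30 down at its stop (over 0.27 for 0.2 s counts). A spring returns it: about 3 N on the pad to start, about 10 N at the stop. Its hook frees the lid at about 0.22; a spring pin then pushes the lid ajar, and it stays ajar when the treadle comes up again.
- lid_angle (a joint): Lid angle in rad: 0 shut and caught (level), 0.2 to 0.25 ajar on the spring pin, 1.571 upright = balance point, 2.0 back stop; grows as it opens up and away from the front. Almost no hinge friction: under 1.571 it falls shut, above it falls over backwards. The lid with handle weighs about 0.43 kg (varies 15 percent); lifting by the bar takes about 2 N.
- lid_hinge (a point): Middle of the lid's hinge axis, which runs along chamber y, 82 mm above the worktop and 66 mm behind (+x of) the chamber's centre. Site axes turn with the lid: its -x axis points from the hinge to the handle bar.
- bar_mid (a point): Middle of the handle bar: round steel, 12 mm thick, 120 mm long, along chamber y, 180 mm from the hinge axis, in the plane of the lid. 56 mm of open space from its axis to the lid's edge; 110 mm clear between its two end arms. Height 82 mm shut, 262 mm upright (over the hinge). Gripped from above it can turn between the finger pads while the hand keeps pointing down. Moves with the lid.
- lid: The lid with its handle: white plate 118 by 170 mm, 12 mm thick, with the bar and its two arms at the free edge. Its origin and axes are those of point lid_hinge.
- beaker_mid (a point): Loose clear beaker, 55 mm in diameter, 70 mm tall, standing left (+y) of the chamber; point half-way up on its axis, z up. Leave alone.
- tube_mid (a point): Loose capped tube standing on its foot, 34 mm in diameter, 110 mm tall, behind the chamber to the right; point half-way up on its axis, z up. Leave alone.
- weighing_bottle_mid (a point): Loose small stoppered weighing bottle, 36 mm in diameter, 64 mm tall, standing beyond the treadle; point half-way up on its axis, z up. Leave alone.
Things that resemble listed ones, but are neither listed nor needed, are in the scene too. Leave any red or turquoise look-alike of the part that bears weighing_bottle_mid alone.

How it is judged:
By the outcome, as a careful person would: the job done as asked, in the order asked, and still so for the second after the job is handed in, while the arm keeps its last pose, push and grip.
It also fails if it takes over 56 s, if anything falls off the work surface, if the arm or the gripper's body presses on something with over 40 N, if the wrist force passes 120 N, or if a joint passes its speed limit or range.

ROBOT

A 6-joint arm with a two-finger parallel gripper is mounted at the origin on a cart in front of the work surface, level with it; the furniture and walls round the work are solid. World frame = base frame: x ahead of the robot, y to its left, z up, the work surface at z = 0. Lengths are in m, angles in rad, forces in N, time in s.
With the tool pointing down it reaches from about 0.35 to 0.975 m from the base axis. Payload 4.9 kg.
Tool frame: the origin (TCP) lies midway between the tips of the shut fingers; the grasp point (between the pads) lies 19 mm behind it; z points along the fingers, y is the line along which they close (so a half turn about z gives the same grasp; the last joint's range is limited). The gripper opens to 85 mm and grips with 20 to 120 N. Pads are 22 mm wide; open, the fingers measure 114 mm over their backs; the gripper's body (76 mm by 85 mm) begins 54 mm behind the grasp point. The pads swing forward as they close: fully open they stand 13 mm farther back than shut.
Start: joints at [1.122, 0.053, 1.613, -0, 1.476, -0.119], TCP at [0.202, 0.591, 0.231] pointing down, gripper open.
Joint ranges: [-3.01, 3.01], [-1.01, 2.22], [0.06, 2.58], [-1.02, 4.17], [0.09, 2.62], [-3.14, 3.14]. Speed limits (rad/s): [2.57, 2.57, 3.14, 3.14, 3.14, 3.14].

INTERFACE

Orientations are given as a unit quaternion [w, x, y, z].
In Python, from plant import state, grab_frame, job_done, cut_out, place_of gives the robot as it stands.
- The arm moves only by the tool jog_arm, never from a script. Its argument "motion" is text: rows parted by semicolons, each of 7 numbers parted by spaces: the opening in per cent of the stroke, from 0 (shut) to 100 (fully open), then the shift along the tool's x, y, z as a fraction of full scale, then the turn, a rotation vector about the tool's x, y, z as a fraction of full scale. A call has exactly 5 rows; each row is the pose to reach, as a shift and turn from the pose commanded when the call began, along the tool's axes at that moment; what a row does not reach only later rows make up. Full scale, the value 1, is 50 cm for a shift and 1.5 rad for a turn. A row lasts 1/8 s, in which the tool goes at most 62.5 mm and 10.7 degrees, less where a joint would pass 70% of its speed; a pose out of reach is approached as far as the arm can. A call with a number of a shift or a turn outside -1 to 1 is refused whole. A call with a gripper value outside its range is refused whole. The fingers move at their own pace and stop on an object; the grip force is fixed at half the most. Time passes only in rows, so rows that repeat a pose let the fingers close, or fill a call up. It gives the time, the measured TCP pose, the force, the opening and the grip force at its end, in the units of the state.
- state(): the state, without advancing time (a new reading comes with each control period).
- grab_frame(name): name is "scene" or "top"; returns a dict with "color" (420x560x3 uint8, red, green, blue), "range_z" (420x560 float32, m along the optical axis (not along the pixel's ray), 0 where there is no reading), "intrinsics" (3x3 intrinsics, pixels), "world_from_camera" (4x4, takes a point from camera to world coordinates). Camera axes: x right, y up, looking along -z (the intrinsics and any distortion apply to the point x, -y, -z); pixel columns grow to the right and rows downward; lengths in m; the calibration is good to about 2 mm. A picture is of the moment at which its call begins.
- job_done(): hands the job in; it is judged then, once.
Trained networks look in the newest picture that a camera, given by its name, has taken for a name from the list of things; names that differ only in an ending like _2 or _b are one class to them, and where a whole thing is asked for, a point or a joint stands for the part that bears it (a point fixed in the world has none). Each returns a list of dicts, best first, with "p" (0 to 1); they miss things now and then, are a little off and sometimes report something else, mostly with a low value. They report only what shows in the picture. A call takes as long as a camera call. They do not tell look-alikes from the thing itself.
- cut_out(camera, thing): "pixels" (420x560 bool, what is visible of it).
- place_of(camera, thing): "at" ([x, y, z] in m, in world coordinates, good to about 4 mm: a listed point, or the origin of a listed thing).
The state is a dict: "time": time; "joint_pos": joint angles; "joint_vel": joint speeds; "joint_efforts": joint torques, N m; "tool_pos": TCP position; "tool_rot": TCP orientation; "contact_force": force on the tool from outside, world axes, zero at the start; "ft_torque": the same for the moment, N m; "gripper_width": opening from 0.0 (shut) to 1.0 (fully open); "grasp_force": force on a finger pad.
Only numpy, scipy, OpenCV 4.12 (cv2) and the standard library are available. Lean on these libraries where they do the work, as an engineer would, in place of code of your own. Each camera call takes 0.05 s, during which the arm holds its last target. There are 200 camera calls.

## Working session

There is one attempt and no reset: what is moved stays moved. The work goes in short steps, Python scripts to look and compute and a tool call to move; the robot and the scene stay as the last step left them, time stands still between calls to the robot, and variables do not carry over. Pictures are saved under pics/ and viewed, at most 10 in all, crops included, and the job is handed in when it is done.

Besides the shell and the picture viewer there is one more tool, called as name(argument=value, ...), one argument or row to a line, values as JSON. jog_arm: Moves the arm, as the interface text tells. Shift numbers are shares of 50 cm and turn numbers shares of 1.5 rad, none past 1 either way. Its arguments: {"type":"object","properties":{"motion":{"type":"string"}},"required":["motion"]}

```bash
ls; mkdir -p pics; python3 - <<'E'
from plant import *
import cv2,numpy as np
for c in("scene","top"):
    f=grab_frame(c); cv2.imwrite(f"pics/{c}0.png",f["color"][:,:,::-1])
    for t in("chamber","pad_top","lid_hinge","bar_mid","beaker_mid","tube_mid","weighing_bottle_mid"):
        print(c,t,[(round(d["p"],2),np.round(d["at"],3).tolist()) for d in place_of(c,t)][:3])
s=state();print(s["time"],s["tool_pos"],s["tool_rot"])
E
```

```text
pics
scene chamber [(0.92, [0.57, 0.089, 0.001])]
scene pad_top [(0.8, [0.476, -0.096, 0.051]), (0.52, [0.632, 0.062, 0.084])]
scene lid_hinge [(0.81, [0.63, 0.063, 0.083])]
scene bar_mid [(0.47, [0.568, 0.087, -0.001])]
scene beaker_mid [(0.78, [0.663, 0.249, 0.038])]
scene tube_mid [(0.94, [0.66, -0.109, 0.052])]
scene weighing_bottle_mid [(0.88, [0.46, -0.228, 0.03]), (0.85, [0.465, -0.304, 0.033]), (0.83, [0.391, -0.24, 0.03])]
top chamber [(0.81, [0.571, 0.085, -0.004])]
top pad_top []
top lid_hinge [(0.75, [0.627, 0.07, 0.084])]
top bar_mid [(0.6, [0.462, 0.123, 0.084])]
top beaker_mid [(0.63, [0.664, 0.25, 0.038])]
top tube_mid [(0.58, [0.661, -0.106, 0.055])]
top weighing_bottle_mid [(0.68, [0.459, -0.229, 0.03]), (0.59, [0.543, -0.213, 0.026]), (0.58, [0.389, -0.237, 0.033])]
0.8 [0.20239786 0.59130739 0.23134272] [7.21235969e-07 1.64140575e-01 9.86436958e-01 2.18739197e-05]
```

View pics/scene0.png

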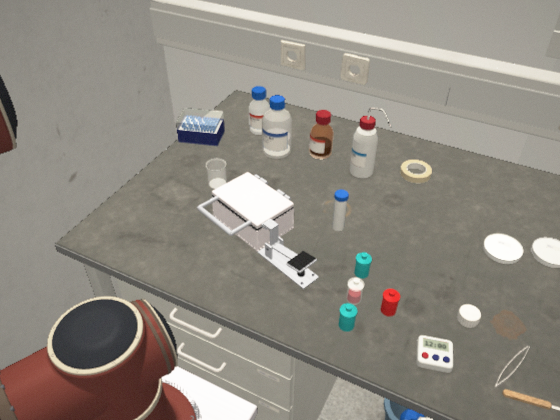

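View pics/top0.png

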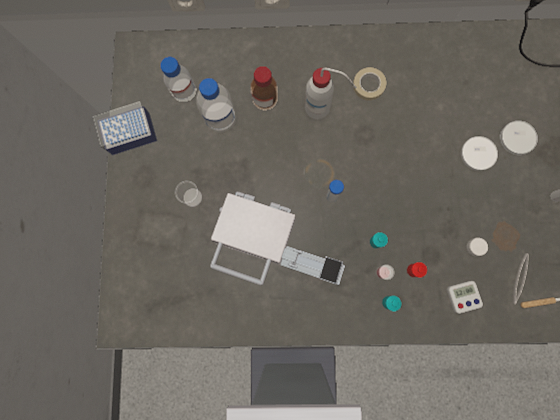

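The scene view shows the shut chamber (lid ~253,197), its bar on the near-left (~222,218) and the black pad (~302,261). The top view shows the lid at ~(253,227), the bar at ~(240,272), the pad at ~(332,270) and the bottles right of the pad. I'll refine the yaw, bar and pad with depth.

```bash
cat > h.py <<'E'
from plant import *
import cv2,numpy as np
from scipy.spatial.transform import Rotation as R
def cloud(c):
    f=grab_frame(c);z=f["range_z"];K=f["intrinsics"];T=f["world_from_camera"]
    v,u=np.indices(z.shape);p=np.stack([(u-K[0,2])/K[0,0]*z,-(v-K[1,2])/K[1,1]*z,-z],-1)
    return f,np.where(z[...,None]>0,p@T[:3,:3].T+T[:3,3],np.nan)
def tool():
    s=state();q=s["tool_rot"];return s,np.array(s["tool_pos"]),R.from_quat([q[1],q[2],q[3],q[0]])
E
python3 - <<'E'
from h import *
for c in("top","scene"):
    f,P=cloud(c)
    hsv=cv2.cvtColor(f["color"],cv2.COLOR_RGB2HSV)
    near=np.hypot(P[...,0]-.55,P[...,1]-.09)<.17
    m=near&(P[...,2]>.076)&(P[...,2]<.1)
    n,l,st,_=cv2.connectedComponentsWithStats(m.astype(np.uint8))
    for i in range(1,n):
        if st[i,4]>40:
            q=P[l==i];print(c,st[i],np.round(q.mean(0),3),cv2.minAreaRect((q[:,:2]*1000).astype(np.float32)))
    m=(np.hypot(P[...,0]-.476,P[...,1]+.1)<.05)&(hsv[...,2]<60)&(P[...,2]>.03)
    q=P[m];print(c,"pad",len(q),np.round(np.median(q,0),3),cv2.minAreaRect((q[:,:2]*1000).astype(np.float32)))
    m=near&(P[...,2]>.076)&(P[...,2]<.1)
    # bar: points in chamber frame for guessed yaw
    for yaw in(-16,-18,-20):
        a=np.radians(yaw);ex=np.array([np.cos(a),np.sin(a)]);ey=np.array([-ex[1],ex[0]])
        q=P[m];d=q[:,:2]-[.628,.067];x=d@ex;y=d@ey;b=(x<-.165)&(x>-.2)
        print(c,yaw,b.sum(),np.polyfit(y[b],x[b],1) if b.sum()>5 else 0,y[b].min(),y[b].max(),q[b].mean(0))
E
```

```text
top [ 211  191   87   94 4436] [0.561 0.084 0.089] ((543.5409545898438, 77.7451171875), (202.30255126953125, 191.7039794921875), 70.76726531982422)
top pad 319 [ 0.47  -0.095  0.052] ((470.1392517089844, -94.9749755859375), (36.19380187988281, 47.95381164550781), 70.46086883544922)
top -16 296 [ 0.04331809 -0.17306176] -0.05597711888356748 0.07263513678683925 [0.4631392  0.11918098 0.08917756]
top -18 301 [ 0.02095428 -0.17285856] -0.06190925670897864 0.06681205602013755 [0.46397111 0.12147689 0.0891454 ]
top -20 301 [-0.00477317 -0.17280639] -0.06776596764147985 0.06090757505478361 [0.4644933  0.12297474 0.08915254]
scene [ 197  173   97   63 3036] [0.55  0.079 0.088] ((540.5303955078125, 77.87684631347656), (205.0550994873047, 193.12030029296875), 70.2427749633789)
scene pad 243 [ 0.468 -0.096  0.052] ((469.0211181640625, -95.99685668945312), (38.578189849853516, 52.177879333496094), 75.14635467529297)
scene -16 250 [ 0.03525099 -0.17695072] -0.05774035600290617 0.07113538170795039 [0.45777847 0.11538816 0.08758456]
scene -18 250 [ 0.01521516 -0.17681872] -0.06371686056392963 0.0656218565325754 [0.45832954 0.11723463 0.08759852]
scene -20 252 [-0.00467345 -0.17660486] -0.07001250537121698 0.05974590502959988 [0.45903955 0.11902138 0.08761168]
```

jog_arm(
  motion="0 -0.38 -0.45 0.03 0 0 0.5; 0 -0.38 -0.45 0.03 0 0 0.5; 0 -0.38 -0.45 0.03 0 0 0.5; 0 -0.38 -0.45 0.03 0 0 0.5; 0 -0.38 -0.45 0.03 0 0 0.5",
)

```text
time: 1.52
tool_pos: [0.3098, 0.3148, 0.2163]
tool_rot: [0.0, 0.515, 0.857, 0.0]
contact_force: [0.9, 0.3, 0.0]
gripper_width: -0.0
grasp_force: 0.0
```

jog_arm(
  motion="0 -0.57 -0.067 0.04 0 0 0.553; 0 -0.57 -0.067 0.04 0 0 0.553; 0 -0.57 -0.067 0.04 0 0 0.553; 0 -0.57 -0.067 0.04 0 0 0.553; 0 -0.57 -0.067 0.04 0 0 0.553",
)

```text
time: 2.15
tool_pos: [0.4146, 0.0472, 0.1965]
tool_rot: [0.0, 0.818, 0.575, 0.0]
contact_force: [-0.0, 0.5, 0.3]
gripper_width: -0.003
grasp_force: 0.0
```

jog_arm(
  motion="0 -0.232 0.2 0.03 0 0 0; 0 -0.232 0.2 0.06 0 0 0; 0 -0.232 0.2 0.09 0 0 0; 0 -0.232 0.2 0.17 0 0 0; 0 -0.232 0.2 0.25 0 0 0",
)

```text
time: 2.78
tool_pos: [0.4703, -0.0936, 0.0706]
tool_rot: [0.0, 0.816, 0.577, 0.0]
contact_force: [-0.1, 0.1, 0.3]
gripper_width: 0.002
grasp_force: 0.0
```

```bash
python3 - <<'E'
from h import *
f=grab_frame("scene");cv2.imwrite("pics/s1.png",cv2.resize(f["color"][180:330,190:390,::-1],None,fx=4,fy=4))
s=state();print(s["time"],s["tool_pos"],s["contact_force"])
E
```

```text
2.825 [ 0.46598757 -0.09191011  0.06456365] [-4.29420206 -0.35723931 -3.10419399]
```

View pics/s1.png

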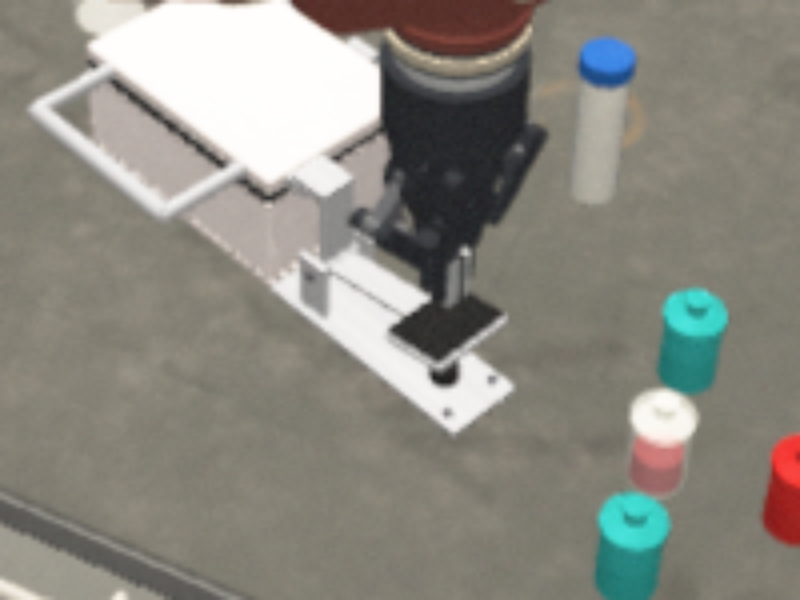

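The shut fingers stand just above the pad (~448,310 in the crop), clear of the hook (~335,210). Pressing down now.

jog_arm(
  motion="0 -0.01 0 0.02 0 0 0; 0 -0.01 0 0.04 0 0 0; 0 -0.01 0 0.055 0 0 0; 0 -0.01 0 0.07 0 0 0; 0 -0.01 0 0.075 0 0 0",
)

```text
time: 3.45
tool_pos: [0.4697, -0.0987, 0.0351]
tool_rot: [0.002, 0.816, 0.578, 0.0]
contact_force: [-1.6, -4.5, 6.3]
gripper_width: -0.001
grasp_force: 3.3
```

jog_arm(
  motion="0 0 0 0.008 0 0 0; 0 0 0 0.016 0 0 0; 0 0 0 0.022 0 0 0; 0 0 0 0.026 0 0 0; 0 0 0 0.026 0 0 0",
)

```text
time: 4.08
tool_pos: [0.4702, -0.0985, 0.0248]
tool_rot: [0.001, 0.816, 0.578, 0.0]
contact_force: [-9.6, 0.1, 23.0]
gripper_width: 0.002
grasp_force: 11.7
```

jog_arm(
  motion="0 0 0 0.002 0 0 0; 0 0 0 0.002 0 0 0; 0 0 0 0.002 0 0 0; 0 0 0 0.002 0 0 0; 0 0 0 0.002 0 0 0",
)

```text
time: 4.7
tool_pos: [0.4703, -0.0985, 0.0246]
tool_rot: [0.001, 0.816, 0.578, 0.0]
contact_force: [-12.2, 0.1, 27.8]
gripper_width: -0.002
grasp_force: 14.3
```

```bash
python3 - <<'E'
from h import *
f,P=cloud("scene");cv2.imwrite("pics/s2.png",cv2.resize(f["color"][160:310,190:390,::-1],None,fx=4,fy=4))
print([(d["p"],d["at"]) for d in place_of("top","bar_mid")+place_of("scene","bar_mid")], state()["contact_force"])
ex=np.array([.9426,-.3338]);ey=np.array([.3338,.9426]);d=P[...,:2]-[.631,.061]
x=d@ex;y=d@ey
m=(x<-.13)&(x>-.21)&(abs(y)<.075)&(P[...,2]>.09)&(P[...,2]<.17)
q=P[m];print(m.sum(),np.percentile(q,[5,50,95],axis=0).round(3),np.percentile(x[m],[5,50,95]))
E
```

```text
[(0.59, [0.4603, 0.1238, 0.0873]), (0.92, [0.4671, 0.1212, 0.1246])] [-10.81483345  -0.2173331   28.76614368]
358 [[0.444 0.05  0.114]
 [0.468 0.113 0.124]
 [0.512 0.174 0.128]] [-0.18170693 -0.17537668 -0.13736586]
```

View pics/s2.png

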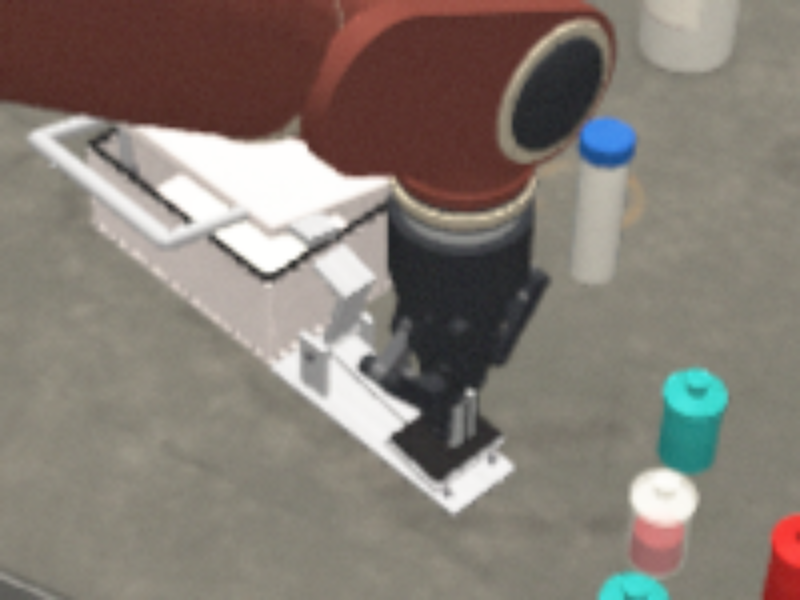

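The lid is ajar (bar ~(130,190) in the crop, raised) and the pad is fully down at ~(445,440). Release the treadle by going up.

jog_arm(
  motion="0 0 0 -0.03 0 0 0; 0 0 0 -0.08 0 0 0; 0 0 0 -0.18 0 0 0; 50 0 0 -0.28 0 0 0; 50 0 0 -0.36 0 0 0",
)

```text
time: 5.48
tool_pos: [0.4687, -0.097, 0.2019]
tool_rot: [0.0, 0.816, 0.578, 0.001]
contact_force: [0.6, 0.4, -0.2]
gripper_width: 0.42
grasp_force: 0.0
```

jog_arm(
  motion="50 0.11 -0.04 0 0 0 0; 50 0.22 -0.08 0 0 0 0; 50 0.33 -0.12 0 0 0 0; 50 0.41 -0.15 0 0 0 0; 50 0.41 -0.15 0.04 0 0 0",
)

```text
time: 6.1
tool_pos: [0.4663, 0.1236, 0.1809]
tool_rot: [0.0, 0.815, 0.58, 0.002]
contact_force: [0.4, -0.2, -1.0]
gripper_width: 0.505
grasp_force: 0.0
```

```bash
python3 - <<'E'
from h import *
f,P=cloud("scene");cv2.imwrite("pics/s3.png",cv2.resize(f["color"][130:280,170:370,::-1],None,fx=4,fy=4))
print([(d["p"],d["at"]) for d in place_of("scene","bar_mid")],[(d["p"],d["at"]) for d in place_of("scene","pad_top")])
s,p,r=tool();print(s["time"],p,s["contact_force"],s["joint_pos"])
ex=np.array([.9426,-.3338]);ey=np.array([.3338,.9426]);d=P[...,:2]-[.631,.061]
x=d@ex;y=d@ey
m=(x<-.165)&(x>-.21)&(abs(y)<.06)&(P[...,2]>.09)&(P[...,2]<.14)
q=P[m];print(m.sum(),np.percentile(q,[5,50,95],axis=0).round(3),np.percentile(x[m],[5,50,95]))
E
```

```text
[(0.6, [0.4673, 0.1231, 0.1248])] [(0.66, [0.4704, -0.0956, 0.0499])]
6.25 [0.46423564 0.1202376  0.17754701] [-0.14784588 -0.07304838  0.23249626] [ 9.80237284e-02 -2.64914821e-01  1.99713357e+00  9.83053812e-05
  1.41356912e+00  4.36707127e-01]
224 [[0.444 0.067 0.12 ]
 [0.463 0.118 0.125]
 [0.483 0.171 0.128]] [-0.18199681 -0.17846846 -0.17129349]
```

View pics/s3.png

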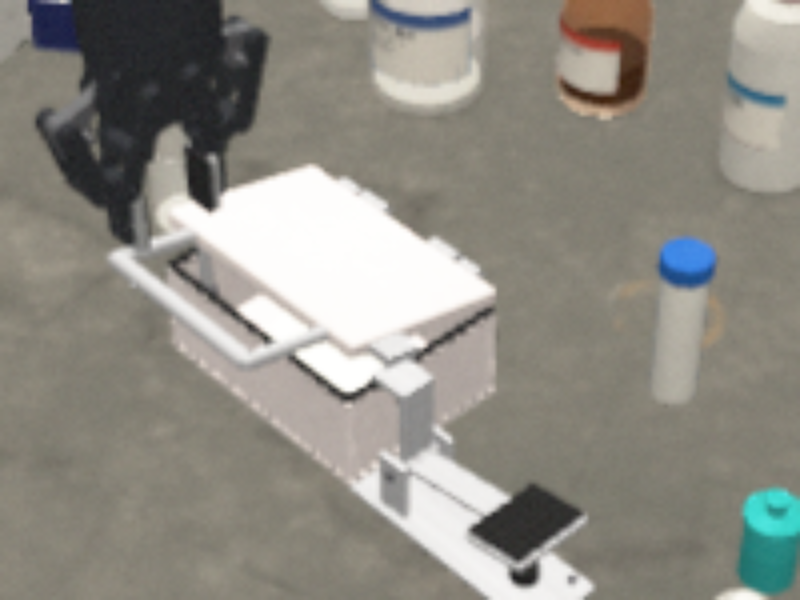

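The treadle is up again and the lid stays ajar. The open fingers stand astride and above the bar (~(180,300) in the crop). Lowering, then gripping.

jog_arm(
  motion="50 0 0 0.05 0 0 0; 50 0 0 0.1 0 0 0; 50 0 0 0.15 0 0 0; 50 0 0 0.152 0 0 0; 50 0 0 0.152 0 0 0",
)

```text
time: 6.88
tool_pos: [0.4663, 0.12, 0.1047]
tool_rot: [0.0, 0.817, 0.577, 0.0]
contact_force: [-0.0, 0.3, -0.1]
gripper_width: 0.502
grasp_force: 0.0
```

jog_arm(
  motion="0 0 0 0.006 0 0 0; 0 0 0 0.006 0 0 0; 0 0 0 0.006 0 0 0; 0 0 0 0.006 0 0 0; 0 0 0 0.006 0 0 0",
)

```text
time: 7.5
tool_pos: [0.465, 0.121, 0.101]
tool_rot: [-0.001, 0.816, 0.578, -0.001]
contact_force: [-4.7, 1.4, 2.8]
gripper_width: 0.116
grasp_force: 58.4
```

```bash
python3 - <<'E'
from h import *
s,p,r=tool();print(s["time"],p,r.as_matrix().round(4).tolist(),s["contact_force"],s["gripper_width"],s["grasp_force"])
E
```

```text
7.5 [0.4649677  0.12103492 0.10102996] [[0.3318, 0.9434, -0.0016], [0.9434, -0.3318, 0.0004], [-0.0001, -0.0017, -1.0]] [-4.68327087  1.36950152  2.79398322] 0.1160741516833794 58.41050863265991
```

jog_arm(
  motion="0 0 0.006 -0.023 0 0 0; 0 0 0.014 -0.047 0 0 0; 0 0 0.023 -0.071 0 0 0; 0 0 0.034 -0.093 0 0 0; 0 0 0.047 -0.115 0 0 0",
)

```text
time: 8.12
tool_pos: [0.4866, 0.1133, 0.1591]
tool_rot: [-0.002, 0.816, 0.578, -0.001]
contact_force: [-6.7, 3.2, 1.6]
gripper_width: 0.112
grasp_force: 58.4
```

```bash
cat > a.py <<'E'
from h import *
s,p,r=tool();M=r.as_matrix();b=p-.019*M[:,2]
d=b[:2]-[.631,.0625];x=d@[.9434,-.3318];z=b[2]-.082
print(s["time"],"bar",b.round(4),"a",np.arctan2(z,-x).round(3),"r",np.hypot(x,z).round(4),s["contact_force"].round(1) if hasattr(s["contact_force"],"round") else s["contact_force"],"tooly",M[:,1].round(3),s["gripper_width"],s["grasp_force"])
P=place_of("scene","bar_mid");print([(round(q["p"],2),np.round(q["at"],3)) for q in P[:2]])
E
python3 a.py
```

```text
8.125 bar [0.4867 0.1133 0.1781] a 0.561 r 0.1806 [-6.7  3.2  1.6] tooly [ 0.943 -0.332 -0.004] 0.11225321652053948 58.37103009223938
[(0.6, array([0.467, 0.123, 0.125]))]
```

jog_arm(
  motion="0 0 0.014 -0.021 0 0 0; 0 0 0.03 -0.041 0 0 0; 0 0 0.047 -0.059 0 0 0; 0 0 0.065 -0.077 0 0 0; 0 0 0.084 -0.093 0 0 0",
)

```text
time: 8.8
tool_pos: [0.5267, 0.0992, 0.2079]
tool_rot: [-0.001, 0.816, 0.578, -0.001]
contact_force: [-8.7, 2.1, 8.6]
gripper_width: 0.117
grasp_force: 58.4
```

```bash
sed -i '/^P=/i grab_frame("scene")' a.py; python3 a.py
```

```text
8.8 bar [0.5267 0.0992 0.2269] a 0.919 r 0.1822 [-8.7  2.1  8.6] tooly [ 0.943 -0.332 -0.003] 0.11733328446240063 58.44247341156006
[(0.56, array([0.53 , 0.103, 0.228]))]
```

jog_arm(
  motion="0 0 0.019 -0.016 0 0 0; 0 0 0.041 -0.03 0 0 0; 0 0 0.063 -0.042 0 0 0; 0 0 0.086 -0.052 0 0 0; 0 0 0.11 -0.06 0 0 0",
)

```text
time: 9.52
tool_pos: [0.5805, 0.0801, 0.2395]
tool_rot: [0.001, 0.816, 0.578, 0.001]
contact_force: [-5.6, 1.4, 8.7]
gripper_width: 0.114
grasp_force: 58.5
```

```bash
python3 a.py
```

```text
9.525 bar [0.5804 0.0801 0.2585] a 1.276 r 0.1845 [-5.6  1.4  8.7] tooly [ 0.943 -0.332  0.003] 0.11439684157788096 58.51301372051239
[(0.6, array([0.583, 0.083, 0.256]))]
```

jog_arm(
  motion="0 0 0.017 -0.006 0 0 0; 0 0 0.034 -0.011 0 0 0; 0 0 0.052 -0.014 0 0 0; 0 0 0.07 -0.016 0 0 0; 0 0 0.081 -0.017 0 0 0",
)

```text
time: 10.25
tool_pos: [0.6188, 0.0665, 0.2465]
tool_rot: [0.001, 0.816, 0.578, 0.001]
contact_force: [-1.9, -0.1, 7.0]
gripper_width: 0.11
grasp_force: 62.7
```

```bash
cat >> a.py <<'E'
ex=np.array([.9434,-.3318]);ey=np.array([.3318,.9434])
for c in("scene","top"):
    f,P=cloud(c);d=P[...,:2]-[.631,.0625];X=d@ex;Y=d@ey;Z=P[...,2]
    m=np.any([q["pixels"] for q in cut_out(c,"lid")[:1]],axis=0)&(abs(Y)<.08)&(Z>.1)&(Z<.2)&(abs(X)<.08)&(f["color"].min(2)>120)
    if m.sum()>30:
        A=np.c_[Z[m]-.082,np.ones(m.sum())];k=np.linalg.lstsq(A,X[m],rcond=None)[0]
        res=X[m]-A@k;g=abs(res)<.006;k=np.linalg.lstsq(A[g],X[m][g],rcond=None)[0]
        print(c,m.sum(),g.sum(),"lid angle",np.pi/2+np.arctan(k[0]),"x at hinge h",k[1],"Y",Y[m].min(),Y[m].max(),"Z",Z[m].min(),Z[m].max())
    else: print(c,m.sum())
    cv2.imwrite(f"pics/{c}_e{s['time']:.1f}.png",cv2.resize(f["color"][100:280,160:400,::-1],None,fx=3,fy=3))
E
python3 a.py; ls pics
```

```text
10.25 bar [0.6188 0.0665 0.2655] a 1.501 r 0.1839 [-1.9 -0.1  7. ] tooly [ 0.943 -0.332  0.004] 0.10951686572995616 62.6580011844635
[(0.68, array([0.617, 0.069, 0.265]))]
scene 1385 1385 lid angle 1.5059050522699367 x at hinge h -0.005571391815274854 Y -0.07971569462243794 0.07977583769997271 Z 0.1000167202547616 0.1999458528007999
top 17
s1.png
s2.png
s3.png
scene0.png
scene_e10.2.png
top0.png
top_e10.2.png
```

jog_arm(
  motion="0 0 0.008 -0.001 0 0 0; 0 0 0.015 -0.002 0 0 0; 0 0 0.021 -0.003 0 0 0; 0 0 0.024 -0.003 0 0 0; 0 0 0.024 -0.003 0 0 0",
)

```text
time: 11.18
tool_pos: [0.6297, 0.0627, 0.2469]
tool_rot: [0.001, 0.816, 0.578, 0.001]
contact_force: [-2.5, -0.6, 6.8]
gripper_width: 0.115
grasp_force: 62.3
```

```bash
python3 a.py; ls pics
```

```text
11.175 bar [0.6296 0.0627 0.2659] a 1.563 r 0.1839 [-2.5 -0.6  6.8] tooly [ 0.943 -0.332  0.003] 0.1147029971115713 62.26015090942383
[(0.87, array([0.631, 0.064, 0.266])), (0.7, array([ 0.659, -0.109,  0.052]))]
scene 1486 1486 lid angle 1.5662940081258632 x at hinge h -0.005555993181346883 Y -0.07997003583266492 0.07998752384681121 Z 0.10002517582953163 0.19998859844498185
top 24
s1.png
s2.png
s3.png
scene0.png
scene_e10.2.png
scene_e11.2.png
top0.png
top_e10.2.png
top_e11.2.png
```

jog_arm(
  motion="0 0 0.001 0 0 0 0; 0 0 0.001 0 0 0 0; 0 0 0.001 0 0 0 0; 0 0 0.001 0 0 0 0; 0 0 0.001 0 0 0 0",
)

```text
time: 12.1
tool_pos: [0.63, 0.0626, 0.2468]
tool_rot: [0.001, 0.816, 0.578, 0.001]
contact_force: [-3.3, -0.9, 5.8]
gripper_width: 0.116
grasp_force: 62.3
```

```bash
python3 a.py; python3 -c "
from h import *
print(np.abs(state()['joint_vel']).max())
for t in('beaker_mid','tube_mid','weighing_bottle_mid','pad_top'):
    print(t,[(round(d['p'],2),np.round(d['at'],3).tolist()) for d in place_of('scene',t)][:3])"
```

```text
12.1 bar [0.6299 0.0626 0.2658] a 1.565 r 0.1838 [-3.3 -0.9  5.8] tooly [ 0.943 -0.332  0.002] 0.11562933423212002 62.25399613380432
[(0.81, array([0.63 , 0.063, 0.263]))]
scene 1510 1510 lid angle 1.5666467626873584 x at hinge h -0.0054048268104684325 Y -0.07991762059834998 0.07996790705354913 Z 0.10005471841168156 0.19994796028727335
top 19
0.0015853700347236597
beaker_mid [(0.69, [0.659, 0.25, 0.038])]
tube_mid [(0.73, [0.661, -0.108, 0.051]), (0.51, [0.46, -0.23, 0.03])]
weighing_bottle_mid [(0.87, [0.466, -0.302, 0.034]), (0.81, [0.392, -0.238, 0.031]), (0.66, [0.459, -0.232, 0.029])]
pad_top [(0.89, [0.473, -0.097, 0.049]), (0.46, [0.63, 0.063, 0.078])]
```

View pics/scene_e11.2.png

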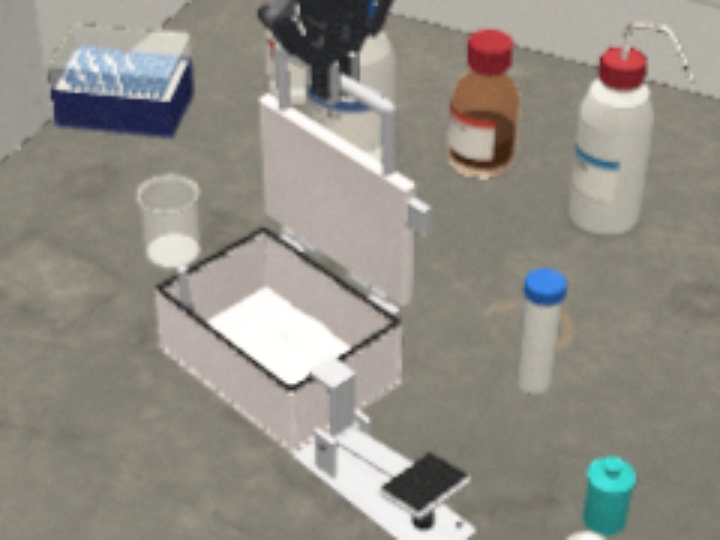

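The picture shows the lid upright (~(335,190)), its bar gripped (~(340,90)), the treadle up, and the beaker and tube standing as before. Handing in.

```bash
python3 -c "
from plant import *
print(job_done())"
```

```text
the job is handed in; nothing more can be done
None
```

I handed the job in with the lid standing still at 1.567 rad (upright is 1.571) and the bar still gripped; the treadle had been pressed to its stop and released, and the beaker, tube and weighing bottle measured within about 5 mm of where they started, about the camera's accuracy.

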